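# Stack a car body mount: cushion, spacer, cushion

### The arm

A 6-joint arm with a two-finger parallel gripper is mounted at the origin on the work surface. World frame = base frame: x ahead of the robot, y to its left, z up, the work surface at z = 0. Lengths are in mm, angles in rad, forces in N, time in s.
With the tool pointing down it reaches from about 400 to 925 mm from the base axis. Payload 12.5 kg.
Tool frame: the origin (TCP) lies at the very end of the fingers, on their centre line; the grasp point (between the pads) lies behind it (env.grip_depth is the z of the grasp point in the tool frame, in mm); z points along the fingers, y is the line along which they close (so a half turn about z gives the same grasp; the last joint's range is limited). The gripper opens to 95 mm and grips with 3 to 60 N. Pads are 20 mm wide; open, the fingers measure 119 mm over their backs; the gripper's body (75 mm by 180 mm) begins 59 mm behind the grasp point.
Start: joints at [1.075, 0.491, 1.559, -0, 1.092, -0.106], TCP at [237.487, 578.141, 214.661] pointing down, gripper open.
Joint ranges: [-3.1, 3.1], [-0.84, 2.19], [0.05, 2.79], [-1.13, 4.28], [0.06, 2.93], [-2.69, 2.69]. Speed limits (rad/s): [2.22, 2.22, 2.79, 3.14, 3.14, 3.14].

### API

Orientations are given as [roll, pitch, yaw] about the fixed x, y, z axes, in that order (R = Rz(yaw) Ry(pitch) Rx(roll)).
In Python, from cell import env, optics gives the robot as it stands.
- The arm moves only by the tool step_arm, never from a script. Its argument "moves" is a list of rows, each an object of numbers: "tx", "ty", "tz": the shift along the tool's x, y, z in mm; "roll": the turn about the tool's z in rad. In form: [{"tx": .., "ty": .., "tz": .., "roll": ..}, ...]. A call has 1 to 12 rows; each row is the pose to reach, as a shift and turn from the pose commanded when the call began, along the tool's axes at that moment; what a row does not reach only later rows make up. A row lasts 1/12 s, in which the tool goes at most 41.7 mm and 7.16 degrees, less where a joint would pass 70% of its speed; a pose out of reach is approached as far as the arm can. A call with a gripper value outside its range is refused whole. "grip" is the finger opening in mm, from 0 to 95.1, set as the call begins (left out, the last holds). The fingers move at their own pace and stop on an object; the grip force is fixed at half the most. Time passes only in rows, so rows that repeat a pose let the fingers close. It gives the time, the measured TCP pose, the force, the opening and the grip force at its end, in the units of the state.
- env.state(): the state, without advancing time (a new reading comes with each control period).
- optics.read_camera(name): name is "scene" or "side" or "wrist"; returns a dict with "pixels" (384x512x3 uint8, blue, green, red), "mtx" (3x3 intrinsics, pixels), "view" (4x4, takes a point from world to camera coordinates). Camera axes: x right, y down, z forward; pixel columns grow to the right and rows downward; lengths in mm; the calibration is good to about 2 mm. A picture is of the moment at which its call begins. There is no depth.
- env.job_done(): hands the job in; it is judged then, once.
The state is a dict: "t": time; "joints": joint angles; "qvel": joint speeds; "tau": joint torques, N m; "eef_pos": TCP position; "tcp_rot": TCP orientation; "ft_force": force on the tool from outside, world axes, zero at the start; "moment": the same for the moment, N m; "opening": opening from 0.0 (shut) to 1.0 (fully open); "grip_force": force on a finger pad.
Only numpy, scipy, OpenCV 4.12 (cv2) and the standard library are available. Lean on these libraries where they do the work, as an engineer would, in place of code of your own. Each camera call takes 0.05 s, during which the arm holds its last target. There are 200 camera calls.

### The job

Finish the body mount on the round aluminium plate, where the black cushion already lies. Take the yellow spacer disc out of the blue rack and lay it flat on the bench and let go, then pick it up again across its width and set it on the black cushion; then set the red cushion on top. Line all three discs up as one centred stack with their edges flush, set things down without dropping them, and leave the grey disc in its slot and the phone, screwdriver and green can where they are.

Things in the scene. Friction and masses are not known exactly. Their poses are not given: they have to be found in the camera images.
- plate: round aluminium assembly plate fixed flat on the bench, 130 mm across, 10 mm thick, four small bolt heads (2.5 mm high) 54 mm from its centre; origin at the centre of its underside on the bench (z 0), z up
- black_cushion: hard black urethane disc with a steel-coloured centre spot, 64 mm diameter, 24 mm thick, loose, lying flat in the middle of the plate (its top is 34 mm above the bench); origin at the disc's centre, z is its axis
- rack: fixed blue plastic rack, 150 mm (its x) by 62 mm (its y), with two upright slots 84 mm apart (centres at x -42 and +42 mm) that each hold a disc standing on edge; slots are 16 mm wide along x, slot floor 6 mm and slot walls 24 mm above the bench; origin at the centre of its underside, z up
- spacer: yellow rigid disc with a dark centre spot, 64 mm diameter, 14 mm thick, about 0.12 kg, loose; starts standing on edge in either slot of the rack, its rim 6 to 70 mm above the bench, where it can be pinched by its two faces; origin at the disc's centre, its x is the disc's axis (at the start level, along the rack's x; vertical once it lies flat). Let go leaning over 20 deg, it falls flat
- grey_disc: steel-grey disc of the same size as the spacer, standing on edge in the other slot of the rack; to be left alone; origin at the disc's centre, its x is the disc's axis
- red_cushion: hard red urethane disc with a black centre spot, 64 mm diameter, 24 mm thick, about 0.09 kg, loose, lying flat on the bench; origin at the disc's centre, z is its axis
- phone: black phone, 74 by 150 by 9 mm, lying on the bench; origin at the centre of its underside; leave alone
- screwdriver: red-handled screwdriver 180 mm long, handle about 25 mm thick, lying on the bench, its shaft along its x; leave alone
- grease_can: green can 60 mm across, 90 mm high, standing on the bench; origin at the centre of its underside; leave alone
Things that resemble listed ones, but are neither listed nor needed, are in the scene too. What is meant by the spacer is not orange or pink, and is the larger of those in its own colour.

How it is judged:
By the outcome, as a careful person would: the job done as asked, in the order asked, and still so for the second after the job is handed in, with the robot touching nothing.
It also fails if it takes over 67 s, if anything falls off the work surface, if the arm or the gripper's body presses on something with over 40 N, if the wrist force passes 120 N, or if a joint passes its speed limit or range.

## Working session

There is one attempt and no reset: what is moved stays moved. The work goes in short steps, Python scripts to look and compute and a tool call to move; the robot and the scene stay as the last step left them, time stands still between calls to the robot, and variables do not carry over. Pictures are saved under pics/ and viewed, at most 10 in all, crops included, and the job is handed in when it is done.

Besides the shell and the picture viewer there is one more tool, called by a JSON object that holds its "name" and its "arguments", one argument or row to a line. step_arm: Moves the arm, as the interface text tells. Its arguments: {"type":"object","properties":{"moves":{"type":"array"},"grip":{"type":"number"}},"required":["moves"]}

```bash
ls; mkdir -p pics
python3 - <<'E'
from cell import env, optics
import cv2, numpy as np
s=env.state(); print(s, env.grip_depth)
for n in ("scene","side","wrist"):
    c=optics.read_camera(n); cv2.imwrite(f"pics/{n}0.png",c["pixels"]); print(n,c["mtx"].round(1).tolist(),c["view"].round(3).tolist())
a=[cv2.imread(f"pics/{n}0.png") for n in ("scene","side")]
cv2.imwrite("pics/both0.png",cv2.resize(np.vstack(a),(400,600)))
E
```

```text
pics
{'t': 0.0, 'joints': array([ 1.07543205e+00,  4.91580730e-01,  1.55946869e+00, -6.05489004e-06,
        1.09170575e+00, -1.05609844e-01]), 'qvel': array([-0.00306204, -0.00038745,  0.0008839 ,  0.00059845,  0.00057335,
       -0.00155447]), 'tau': array([-1.71574270e-04, -6.12646222e+01, -2.58185863e+01,  6.92258449e-02,
        4.83020826e-02, -9.12111227e-05]), 'eef_pos': array([237.33995347, 577.90666869, 214.04197326]), 'tcp_rot': array([-3.14043604e+00, -1.17205439e-04,  2.75184095e+00]), 'ft_force': array([ 0.46179607,  0.15600605, -0.13582503]), 'moment': array([-0.01082843, -0.03424477, -0.00655174]), 'grip_force': 0.0, 'opening': 0.998095077835063} -18.8
scene [[391.5, 0.0, 258.1], [0.0, 391.5, 195.0], [0.0, 0.0, 1.0]] [[0.058, 0.998, 0.004, -45.604], [0.666, -0.036, -0.745, -355.676], [-0.744, 0.046, -0.667, 1639.708], [0.0, 0.0, 0.0, 1.0]]
side [[365.3, 0.0, 255.5], [0.0, 365.3, 186.7], [0.0, 0.0, 1.0]] [[0.918, -0.396, -0.002, -558.035], [-0.242, -0.556, -0.795, 184.608], [0.313, 0.731, -0.607, 782.889], [0.0, 0.0, 0.0, 1.0]]
wrist [[314.5, 0.0, 257.5], [0.0, 314.5, 186.7], [0.0, 0.0, 1.0]] [[0.38, 0.925, -0.0, -625.058], [0.891, -0.366, 0.27, -29.631], [0.25, -0.103, -0.963, 391.707], [0.0, 0.0, 0.0, 1.0]]
```

View pics/scene0.png

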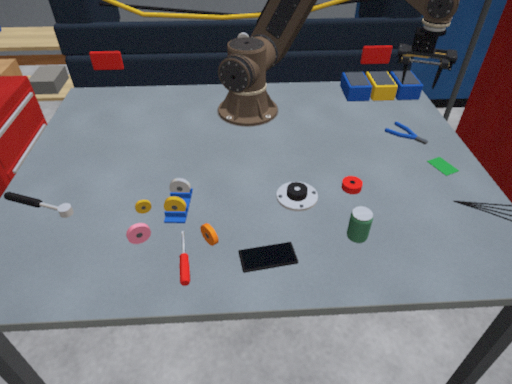

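View pics/side0.png

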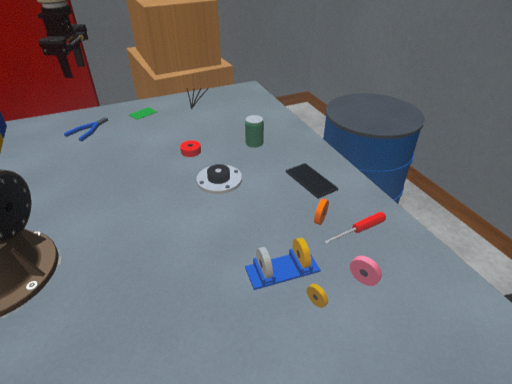

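The scene view shows the rack at about (178,205), with the yellow spacer in its near slot (175,205) and the grey disc in the far slot (180,187). The plate and black cushion are at (297,193), the red cushion at (352,185), and the phone, can and screwdriver at (268,257), (360,224) and (184,262). The small yellow disc at (143,206) is a decoy. In the side view the spacer is at (302,254), grey at (264,263) and red at (190,149).

```bash
cat > h.py <<'E'
import cv2, numpy as np
from cell import env, optics
def cam(n,save=None):
    c=optics.read_camera(n)
    if save: cv2.imwrite(f"pics/{save}.png",c["pixels"])
    return c
def ray(c,p):
    V=c["view"]; R,t=V[:3,:3],V[:3,3]
    d=R.T@np.linalg.inv(c["mtx"])@np.array([p[0],p[1],1.]); return -R.T@t,d/np.linalg.norm(d)
def plane(c,p,z):
    o,d=ray(c,p); return o+d*(z-o[2])/d[2]
def tri(c1,p1,c2,p2):
    o1,d1=ray(c1,p1);o2,d2=ray(c2,p2)
    s=np.linalg.lstsq(np.c_[d1,-d2],o2-o1,rcond=None)[0]
    a,b=o1+s[0]*d1,o2+s[1]*d2; return (a+b)/2,np.linalg.norm(a-b)
def proj(c,P):
    q=c["view"][:3,:3]@np.asarray(P,float)+c["view"][:3,3]; q=c["mtx"]@q; return q[:2]/q[2]
HSV=dict(yellow=((21,120,90),(33,255,255)),blue=((105,150,80),(122,255,255)),red=((0,180,90),(5,255,255)),orange=((6,150,90),(18,255,255)))
def blobs(c,col,amin=30):
    h=cv2.cvtColor(c["pixels"],cv2.COLOR_BGR2HSV); m=cv2.inRange(h,*[np.array(v) for v in HSV[col]])
    if col=="red": m|=cv2.inRange(h,np.array((175,180,90)),np.array((180,255,255)))
    cs,_=cv2.findContours(m,cv2.RETR_EXTERNAL,cv2.CHAIN_APPROX_NONE)
    return sorted([k[:,0,:] for k in cs if cv2.contourArea(k)>amin],key=lambda k:-cv2.contourArea(k.reshape(-1,1,2)))
E
python3 - <<'E'
from h import *
C={n:cam(n) for n in("scene","side")}
for n in C:
  for col in HSV:
    for k in blobs(C[n],col): print(n,col,cv2.contourArea(k[:,None]),k.min(0),k.max(0),(k.min(0)+k.max(0))/2)
S,D=C["scene"],C["side"]
print("spacer",tri(S,(175,204.5),D,(302,254)))
print("grey",tri(S,(180,187),D,(264,263)))
print("plate",plane(S,(297.5,195),10),plane(D,(219,178.5),10))
print("red",plane(S,(352,183),24),plane(D,(190.5,147),24))
print("phone",plane(S,(268,257),9), "can",plane(S,(360,237),0),"orange",plane(S,(209,234),30),"sdriver",plane(S,(183,234),5),plane(S,(184,282),12),"smally",plane(S,(143,206),12),"pink",plane(S,(138,233),10))
E
```

```text
scene yellow 586.0 [103   0] [260  19] [181.5   9.5]
scene yellow 375.5 [366  71] [397  99] [381.5  85. ]
scene yellow 232.0 [164 196] [185 210] [174.5 203. ]
scene yellow 145.0 [135 200] [150 212] [142.5 206. ]
scene yellow 104.0 [311   0] [347  10] [329.   5.]
scene blue 2665.0 [390   0] [483  99] [436.5  49.5]
scene blue 1084.0 [457   0] [505  97] [481.   48.5]
scene blue 420.5 [341  72] [371 100] [356.  86.]
scene blue 276.0 [164 189] [191 222] [177.5 205.5]
scene blue 124.0 [385 122] [416 138] [400.5 130. ]
scene red 1747.5 [ 0 96] [ 45 195] [ 22.5 145.5]
scene red 920.0 [ 0 76] [ 32 126] [ 16. 101.]
scene red 535.0 [89 51] [123  69] [106.  60.]
scene red 485.0 [361  45] [392  63] [376.5  54. ]
scene red 237.0 [342 177] [361 193] [351.5 185. ]
scene red 214.5 [180 254] [188 284] [184. 269.]
scene red 32.5 [469 109] [476 123] [472.5 116. ]
scene orange 258.5 [ 0 55] [64 64] [32.  59.5]
scene orange 210.5 [201 224] [217 244] [209. 234.]
side yellow 88.0 [296 238] [308 254] [302. 246.]
side yellow 55.0 [310 284] [323 295] [316.5 289.5]
side blue 2747.5 [331 126] [417 199] [374.  16
[... 456 characters left out ...]
 (array([ 609.00658717, -238.25347323,   37.25122148]), np.float64(8.677414181704492))
grey (array([ 526.24226718, -229.49485069,   35.38087066]), np.float64(4.3588028061012976))
plate [552.89447002 137.05103933  10.        ] [547.28663851 121.72016081  10.        ]
red [520.71062164 315.58963905  24.        ] [514.01521526 298.45930747  24.        ]
phone [794.12121381  25.58568261   9.        ] can [ 7.29191704e+02  2.92516390e+02 -1.13686838e-13] orange [ 721.77684259 -131.93720815   30.        ] sdriver [ 694.6003904  -208.28213167    5.        ] [ 864.40580293 -190.73054897   12.        ] smally [ 579.30060309 -337.28744758   12.        ] pink [ 688.40771405 -334.33900435   10.        ]
```

Run:
```python
from h import *
s=env.state(); p=s["eef_pos"]; y=s["tcp_rot"][2]; ty=np.array([np.sin(y),-np.cos(y),0])
for n in("scene","side","wrist"):
    c=cam(n); print(n,[proj(c,q).round(1).tolist() for q in (p+53*ty,p-53*ty,[0,0,0],[552,125,0])])
a=cv2.imread("pics/scene0.png")[0:130,370:512]; b=cv2.imread("pics/side0.png")[0:100,0:142]; w=cv2.imread("pics/wrist0.png")
f=lambda i:cv2.resize(i,None,fx=2.8,fy=2.8,interpolation=cv2.INTER_NEAREST)
o=np.zeros((600,800,3),np.uint8); A=f(a);B=f(b); o[:A.shape[0],:A.shape[1]]=A; o[:B.shape[0],400:400+B.shape[1]]=B[:,:400]
w=cv2.resize(w,(300,225)); o[370:595,:300]=w; cv2.imwrite("pics/chk.png",o)
```

```text
scene [[433.1, 87.4], [400.9, 82.7], [247.2, 110.1], [293.4, 197.3]]
side [[80.7, 65.0], [68.0, 77.0], [-4.9, 272.9], [220.4, 180.3]]
wrist [[346.7, 234.4], [167.0, 234.4], [-244.7, 162.9], [75.0, 439.9]]
```

View pics/chk.png

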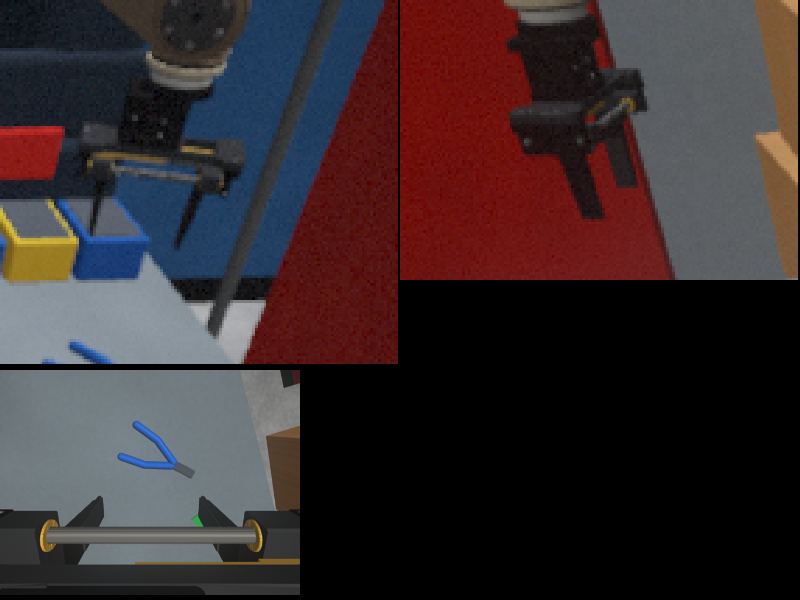

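The fingertips project within about 2 px of where they appear in both fixed views. The scene camera is the coarser of the two, so I'll measure with the wrist camera.

```bash
cat >> h.py <<'E'
def goto(x,y,z,yaw=None):
    s=env.state(); p=s["eef_pos"]; a=s["tcp_rot"][2]; d=np.array([x,y,z])-p
    r=0 if yaw is None else -(yaw-a)
    print("t%.2f"%s["t"],"at",p.round(1),"yaw %.3f"%a,"-> tx %.1f ty %.1f tz %.1f roll %.3f"%(d[0]*np.cos(a)+d[1]*np.sin(a),d[0]*np.sin(a)-d[1]*np.cos(a),-d[2],r))
E
python3 - <<'E'
from h import *
c=cam("wrist"); s=env.state(); a=s["tcp_rot"][2]
T=np.array([[np.cos(a),np.sin(a),0],[np.sin(a),-np.cos(a),0],[0,0,-1]])
o,d=ray(c,(256,187)); print("cam in tool",T@(o-s["eef_pos"]),"axis",T@d)
goto(500,200,300,1.57); goto(560,-240,260,0)
E
```

```text
cam in tool [  77.17289747    0.22330264 -170.75493819] axis [-0.27103543 -0.00429144  0.9625598 ]
t0.45 at [237.5 578.1 214.6] yaw 2.752 -> tx -386.5 ty -250.0 tz -85.4 roll 1.182
t0.45 at [237.5 578.1 214.6] yaw 2.752 -> tx -609.2 ty -634.2 tz -45.4 roll 2.752
```

Run:
```python
from h import *
goto(545,210,200,3.05); goto(600,-240,200,3.05)
```

```text
t0.45 at [237.5 578.1 214.6] yaw 2.752 -> tx -424.3 ty -223.7 tz 14.6 roll -0.298
t0.45 at [237.5 578.1 214.6] yaw 2.752 -> tx -646.2 ty -619.0 tz 14.6 roll -0.298
```

{"name": "step_arm", "arguments": {
  "moves": [
    {"tx": -35, "ty": -18, "roll": -0.1},
    {"tx": -70, "ty": -37, "roll": -0.2},
    {"tx": -106, "ty": -56, "roll": -0.3},
    {"tx": -141, "ty": -75, "roll": -0.3},
    {"tx": -176, "ty": -93, "roll": -0.3},
    {"tx": -212, "ty": -112, "roll": -0.3},
    {"tx": -247, "ty": -130, "roll": -0.3},
    {"tx": -283, "ty": -149, "roll": -0.3},
    {"tx": -318, "ty": -168, "roll": -0.3},
    {"tx": -353, "ty": -186, "roll": -0.3},
    {"tx": -389, "ty": -205, "roll": -0.3},
    {"tx": -424, "ty": -224, "tz": 14, "roll": -0.3}
  ]
}}

```text
validation failed for argument at $.mo...
```

Run:
```python
from h import *
cam("wrist");cam("wrist");cam("wrist");cam("wrist")
print(env.state()["qvel"].round(3)); c=cam("wrist","w1"); 
for k in blobs(c,"red"):
    e=cv2.fitEllipse(k); print(e,cv2.contourArea(k),plane(c,e[0],24))
goto(600,-240,200,3.05)
```

```text
[-0.001 -0.002  0.001 -0.    -0.001 -0.001]
t0.70 at [237.5 578.1 214.7] yaw 2.752 -> tx -646.2 ty -619.0 tz 14.7 roll -0.298
```

View pics/w1.png

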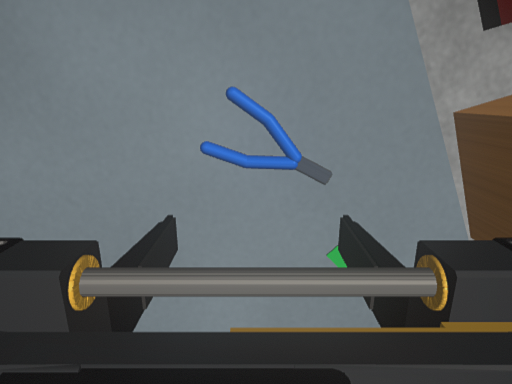

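The move was refused because rows probably need all four keys. The arm hasn't moved: the view shows only the pliers at (265,130), with the fingertips near (170,220) and (345,220).

{"name": "step_arm", "arguments": {
  "moves": [
    {"tx": -35, "ty": -18, "tz": 0, "roll": -0.1},
    {"tx": -70, "ty": -37, "tz": 0, "roll": -0.2},
    {"tx": -106, "ty": -56, "tz": 0, "roll": -0.3},
    {"tx": -141, "ty": -75, "tz": 0, "roll": -0.3},
    {"tx": -176, "ty": -93, "tz": 0, "roll": -0.3},
    {"tx": -212, "ty": -112, "tz": 0, "roll": -0.3},
    {"tx": -247, "ty": -130, "tz": 0, "roll": -0.3},
    {"tx": -283, "ty": -149, "tz": 0, "roll": -0.3},
    {"tx": -318, "ty": -168, "tz": 0, "roll": -0.3},
    {"tx": -353, "ty": -186, "tz": 0, "roll": -0.3},
    {"tx": -389, "ty": -205, "tz": 7, "roll": -0.3},
    {"tx": -424, "ty": -224, "tz": 14, "roll": -0.3}
  ]
}}

```text
t: 1.7
eef_pos: [545.8, 208.1, 201.0]
tcp_rot: [3.141, 0.001, 3.052]
ft_force: [0.0, 1.9, 0.2]
opening: 0.999
grip_force: 0.0
```

Run:
```python
from h import *
for i in range(4): cam("wrist")
print(env.state()["qvel"].round(3)); c=cam("wrist","w2"); 
for k in blobs(c,"red"):
    e=cv2.fitEllipse(k); print(e,cv2.contourArea(k),plane(c,e[0],24))
goto(600,-240,200,3.05)
```

```text
[ 0.042 -0.016  0.008  0.002  0.004  0.006]
((352.56573486328125, 133.0157928466797), (55.295867919921875, 59.500648498535156), 46.527610778808594) 2583.0 [513.92220989 317.0710066   24.        ]
t1.95 at [544.3 209.9 200.6] yaw 3.051 -> tx -96.1 ty -443.0 tz 0.6 roll 0.001
```

View pics/w2.png

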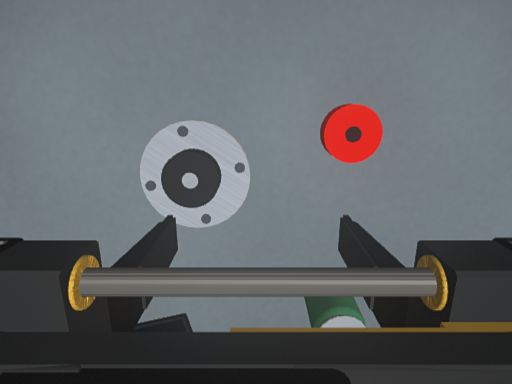

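The wrist view shows the plate at about (195,174), the black cushion's spot at (190,180) and the red cushion's spot at (353,134). I'll fit these and compare sizes.

```bash
cat >> h.py <<'E'
def fit(c,m,near,amin=20):
    """ellipse of the mask's contour nearest to a pixel"""
    cs,_=cv2.findContours(m,cv2.RETR_LIST,cv2.CHAIN_APPROX_NONE)
    cs=[k for k in cs if cv2.contourArea(k)>amin and len(k)>5]
    k=min(cs,key=lambda k:np.linalg.norm(k[:,0].mean(0)-near)); return cv2.fitEllipse(k)
def circ(c,k,z):
    """circle through contour pixels cast onto height z"""
    P=np.array([plane(c,p,z)[:2] for p in k]); A=np.c_[2*P,np.ones(len(P))]
    s=np.linalg.lstsq(A,(P**2).sum(1),rcond=None)[0]; return s[:2],2*np.sqrt(s[2]+s[:2]@s[:2])
E
python3 - <<'E'
from h import *
c=cam("wrist"); g=cv2.cvtColor(c["pixels"],cv2.COLOR_BGR2GRAY)
roi=np.zeros_like(g); cv2.circle(roi,(190,178),27,255,-1)
e=fit(c,cv2.inRange(g,110,255)&roi,(190,180)); print("black spot",e,plane(c,e[0],34))
roi[:]=0; cv2.circle(roi,(353,134),15,255,-1)
e=fit(c,cv2.inRange(g,0,60)&roi,(353,134)); print("red spot",e,plane(c,e[0],24))
# plate outline: bright grey
roi[:]=0; cv2.circle(roi,(195,174),62,255,-1); roi[214:]=0
m=cv2.inRange(g,150,255)&roi; m=cv2.morphologyEx(m,cv2.MORPH_CLOSE,np.ones((5,5)))
cs,_=cv2.findContours(m,cv2.RETR_EXTERNAL,cv2.CHAIN_APPROX_NONE); k=max(cs,key=cv2.contourArea)[:,0]; k=k[k[:,1]<212]
print("plate",circ(c,k,10))
# black top edge
roi[:]=0; cv2.circle(roi,(191,178),34,255,-1)
m=cv2.inRange(g,0,85)&roi; cs,_=cv2.findContours(m,cv2.RETR_EXTERNAL,cv2.CHAIN_APPROX_NONE); k=max(cs,key=cv2.contourArea)[:,0]; k2=k[k[:,1]>182]; print("black near edge top",circ(c,k2,34),"all",circ(c,k,34))
h=cv2.cvtColor(c["pixels"],cv2.COLOR_BGR2HSV)
goto(600,-240,200,3.05)
E
```

```text
black spot ((188.66212463378906, 180.43536376953125), (15.094006538391113, 15.714004516601562), 118.70783233642578) [547.84055228 133.7554622   34.        ]
red spot ((352.1033935546875, 134.53494262695312), (13.295845031738281, 14.859822273254395), 61.82835388183594) [514.95571444 317.53523185  24.        ]
plate (array([549.21203649, 134.71627449]), np.float64(129.00450283448626))
black near edge top (array([547.19478363, 134.1286343 ]), np.float64(62.913717969247614)) all (array([546.13958326, 135.65360233]), np.float64(64.74242209615277))
t2.00 at [544.  210.5 200.8] yaw 3.052 -> tx -95.9 ty -443.8 tz 0.8 roll 0.002
```

{"name": "step_arm", "arguments": {
  "moves": [
    {"tx": -8, "ty": -37, "tz": 0, "roll": 0},
    {"tx": -16, "ty": -74, "tz": 0, "roll": 0},
    {"tx": -24, "ty": -111, "tz": 0, "roll": 0},
    {"tx": -32, "ty": -148, "tz": 0, "roll": 0},
    {"tx": -40, "ty": -185, "tz": 0, "roll": 0},
    {"tx": -48, "ty": -222, "tz": 0, "roll": 0},
    {"tx": -56, "ty": -259, "tz": 0, "roll": 0},
    {"tx": -64, "ty": -296, "tz": 0, "roll": 0},
    {"tx": -72, "ty": -333, "tz": 0, "roll": 0},
    {"tx": -80, "ty": -370, "tz": 0, "roll": 0},
    {"tx": -88, "ty": -407, "tz": 0, "roll": 0},
    {"tx": -96, "ty": -444, "tz": 0, "roll": 0}
  ]
}}

```text
t: 3.0
eef_pos: [600.7, -241.1, 201.2]
tcp_rot: [-3.142, 0.001, 3.054]
ft_force: [0.5, 0.2, 0.4]
opening: 1.0
grip_force: 0.0
```

Run:
```python
from h import *
for i in range(4): cam("wrist")
c=cam("wrist","w3"); 
for col in ("yellow","blue"):
  for k in blobs(c,col,100): print(col,cv2.contourArea(k[:,None]),k.min(0),k.max(0),cv2.minAreaRect(k))
goto(600,-240,200,3.05)
```

```text
yellow 552.0 [241 177] [290 194] ((265.7541809082031, 186.73219299316406), (15.259698867797852, 50.08608627319336), 84.68545532226562)
yellow 352.0 [154 158] [193 181] ((174.1082763671875, 170.37872314453125), (10.629192352294922, 39.71820068359375), 66.19405364990234)
blue 3165.0 [233 109] [289 170] ((261.0, 139.5), (61.0, 56.0), 90.0)
blue 1260.0 [232  69] [290  92] ((261.0, 80.5), (23.0, 58.0), 90.0)
blue 201.0 [236 192] [286 199] ((261.0, 195.5), (7.0, 50.0), 90.0)
t3.25 at [ 600.4 -239.4  200.7] yaw 3.053 -> tx 0.4 ty -0.6 tz 0.7 roll 0.003
```

View pics/w3.png

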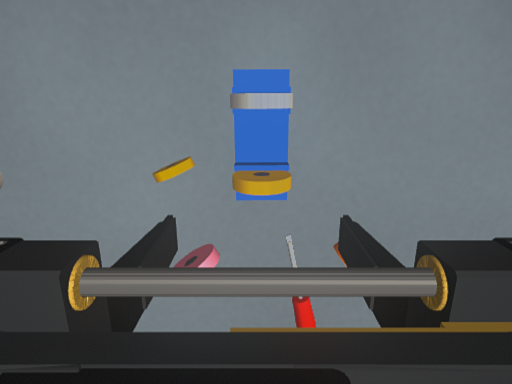

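The rack is square to the image, spanning rows 69–199 at columns 233–290. Grey is at row 100 and the spacer at (262,182), its rim spanning columns 232–291. The screwdriver tip is at (290,237).

Run:
```python
from h import *
c=cam("wrist"); yaw=3.053; u=np.array([np.cos(yaw),np.sin(yaw)])
for z in (0,6,24):
    a,b=plane(c,(261.5,69),z)[:2],plane(c,(261,199.5),z)[:2]; m=(a+b)/2
    print(z,a,b,np.linalg.norm(a-b),"mid",m,"slots",m-42*u,m+42*u)
    print("  width far",np.linalg.norm(plane(c,(233,75),z)-plane(c,(290,75),z)))
h=cv2.cvtColor(c["pixels"],cv2.COLOR_BGR2HSV); m=cv2.inRange(h,np.array((15,90,50)),np.array((35,255,255)))[165:205,225:300]
k=max(cv2.findContours(m,0,1)[0],key=cv2.contourArea)[:,0]+[225,165]; print(k.min(0),k.max(0)); cx=(k[:,0].min()+k[:,0].max())/2
print([plane(c,(cx,r),z).round(1) for r,z in((182,38),(172,70),(182,70))])
D=cam("side"); kk=blobs(D,"yellow",20)[0]; print(kk.min(0),kk.max(0))
for P in ([608,-242,70],[608,-242,38],[608,-242,6]): print(proj(c,P),proj(D,P))
rim=h[176:198,262]; print(c["pixels"][168:200,262].tolist())
```

```text
0 [ 492.80326023 -224.55212811] [ 644.46290818 -238.14446275] 152.26752896512807 mid [ 568.63308421 -231.34829543] slots [ 610.46837016 -235.06432146] [ 526.79779826 -227.63226941]
  width far 63.6119195490371
6 [ 493.30295097 -224.67517475] [ 642.51357634 -238.04801835] 149.80869022746418 mid [ 567.90826365 -231.36159655] slots [ 609.7435496  -235.07762258] [ 526.0729777  -227.64557053]
  width far 62.58470479729483
24 [ 494.80202318 -225.04431469] [ 636.66558079 -237.75868515] 142.43217401447285 mid [ 565.73380199 -231.40149992] slots [ 607.56908794 -235.11752595] [ 523.89851604 -227.68547389]
  width far 59.50306054206795
[232 171] [290 194]
[array([ 612. , -235.8,   38. ]), array([ 593.4, -234.6,   70. ]), array([ 603.6, -235.5,   70. ])]
[296 238] [308 255]
[254.83897779 186.86552988] [301.96605778 243.22922646]
[255.04538441 178.9488411 ] [300.83232015 253.82168963]
[255.21786298 172.33345655] [299.75409177 263.89553226]
[[198, 103, 48], [201, 104, 50], [142, 105, 91], [72, 106, 133], [65, 79, 92], [73, 66, 64], [75, 65, 62], [78, 71, 71], [57, 99, 127], [47, 106, 139], [47, 104, 136], [48, 104, 135], [49, 104, 137], [43, 124, 160], [37, 153, 192], [30, 156, 196], [32, 156, 195], [31, 155, 194], [30, 156, 194], [30, 155, 194], [28, 156, 195], [29, 155, 194], [28, 155, 194], [29, 155, 194], [25, 156, 195], [20, 157, 198], [49, 158, 201], [152, 127, 127], [194, 107, 64], [197, 104, 50], [198, 104, 51], [197, 105, 56]]
```

Run:
```python
from h import *
for i in range(3): cam("side"); print(env.state()["eef_pos"].round(2),env.state()["tcp_rot"].round(4))
goto(610,-235.3,32,3.053)
```

```text
[ 600.58 -239.17  200.97] [3.1415e+00 2.0000e-04 3.0540e+00]
[ 600.6  -239.38  200.98] [3.1415e+00 3.0000e-04 3.0538e+00]
[ 600.59 -239.67  200.93] [3.1416e+00 3.0000e-04 3.0535e+00]
t3.50 at [ 600.6 -239.7  200.9] yaw 3.054 -> tx -9.0 ty 5.2 tz 168.9 roll 0.001
```

{"name": "step_arm", "arguments": {
  "moves": [
    {"tx": -9, "ty": 5, "tz": 20, "roll": 0},
    {"tx": -9, "ty": 5, "tz": 55, "roll": 0},
    {"tx": -9, "ty": 5, "tz": 90, "roll": 0},
    {"tx": -9, "ty": 5, "tz": 125, "roll": 0},
    {"tx": -9, "ty": 5, "tz": 150, "roll": 0},
    {"tx": -9, "ty": 5, "tz": 162, "roll": 0},
    {"tx": -9, "ty": 5, "tz": 169, "roll": 0},
    {"tx": -9, "ty": 5, "tz": 169, "roll": 0},
    {"tx": -9, "ty": 5, "tz": 169, "roll": 0}
  ]
}}

```text
t: 4.25
eef_pos: [610.4, -236.9, 32.8]
tcp_rot: [-3.141, 0.001, 3.052]
ft_force: [0.8, 0.2, -0.6]
opening: 0.997
grip_force: 0.0
```

{"name": "step_arm", "arguments": {
  "moves": [
    {"tx": 0, "ty": 0, "tz": 0, "roll": 0},
    {"tx": 0, "ty": 0, "tz": 0, "roll": 0},
    {"tx": 0, "ty": 0, "tz": 0, "roll": 0},
    {"tx": 0, "ty": 0, "tz": 0, "roll": 0},
    {"tx": 0, "ty": 0, "tz": 0, "roll": 0},
    {"tx": 0, "ty": 0, "tz": 0, "roll": 0},
    {"tx": 0, "ty": 0, "tz": 0, "roll": 0},
    {"tx": 0, "ty": 0, "tz": 0, "roll": 0}
  ],
  "grip": 50
}}

```text
t: 4.92
eef_pos: [609.9, -236.9, 31.9]
tcp_rot: [-3.141, 0.0, 3.052]
ft_force: [0.0, -0.2, 4.1]
opening: 0.666
grip_force: 30.0
```

{"name": "step_arm", "arguments": {
  "moves": [
    {"tx": 0, "ty": 0, "tz": -10, "roll": 0},
    {"tx": 0, "ty": 0, "tz": -30, "roll": 0},
    {"tx": 0, "ty": 0, "tz": -55, "roll": 0},
    {"tx": 0, "ty": 20, "tz": -70, "roll": 0},
    {"tx": 0, "ty": 50, "tz": -70, "roll": 0},
    {"tx": 0, "ty": 85, "tz": -70, "roll": 0},
    {"tx": 0, "ty": 120, "tz": -70, "roll": 0},
    {"tx": 0, "ty": 150, "tz": -60, "roll": 0},
    {"tx": 0, "ty": 170, "tz": -40, "roll": 0},
    {"tx": 0, "ty": 175, "tz": -20, "roll": 0},
    {"tx": 0, "ty": 175, "tz": -10, "roll": 0},
    {"tx": 0, "ty": 175, "tz": -6, "roll": 0}
  ]
}}

```text
t: 5.92
eef_pos: [624.8, -62.3, 36.4]
tcp_rot: [3.141, -0.002, 3.053]
ft_force: [-0.6, 0.3, -0.5]
opening: 0.667
grip_force: 30.0
```

Run:
```python
from h import *
for i in range(3):cam("wrist")
s=env.state(); print(s["eef_pos"],s["ft_force"],s["grip_force"],s["opening"])
w=cam("wrist")["pixels"]; d=cam("side")["pixels"]; D=cam("side"); p=proj(D,s["eef_pos"]).astype(int); print(p)
x,y=np.clip(p-[60,60],0,[392,264]); a=cv2.resize(d[y:y+120,x:x+120],(384,384),interpolation=cv2.INTER_NEAREST)
cv2.imwrite("pics/g1.png",cv2.resize(np.hstack([w,a]),(800,343)))
```

```text
[625.71322527 -63.47780493  38.13144622] [ 0.69686078 -0.50275749 -1.55644285] 29.9996280670166 0.6628264174502315
[272 202]
```

View pics/g1.png

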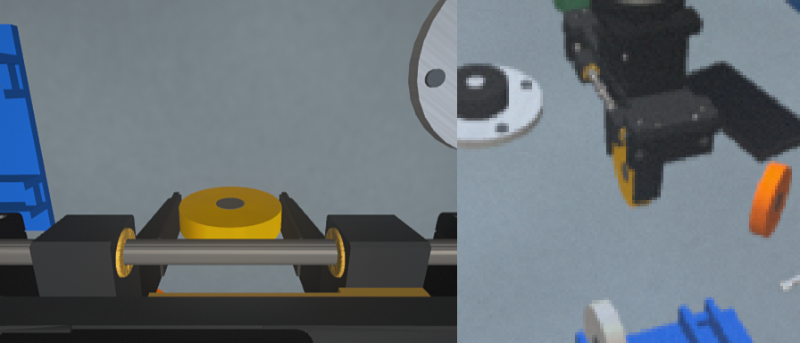

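The spacer is held upright by its rim between the pads, at about (230,205) in the left image, with its bottom clear of the bench. Next I'll lower it to contact and read the force.

{"name": "step_arm", "arguments": {
  "moves": [
    {"tx": 0, "ty": 0, "tz": 5, "roll": 0},
    {"tx": 0, "ty": 0, "tz": 9, "roll": 0},
    {"tx": 0, "ty": 0, "tz": 11, "roll": 0},
    {"tx": 0, "ty": 0, "tz": 12, "roll": 0},
    {"tx": 0, "ty": 0, "tz": 12.5, "roll": 0},
    {"tx": 0, "ty": 0, "tz": 12.5, "roll": 0}
  ]
}}

```text
t: 6.72
eef_pos: [625.6, -62.7, 25.8]
tcp_rot: [-3.141, 0.001, 3.052]
ft_force: [-2.1, -0.5, 7.5]
opening: 0.668
grip_force: 30.0
```

{"name": "step_arm", "arguments": {
  "moves": [
    {"tx": 1.5, "ty": 0, "tz": 0.3, "roll": 0},
    {"tx": 3, "ty": 0, "tz": 0.3, "roll": 0},
    {"tx": 4.5, "ty": 0, "tz": 0, "roll": 0},
    {"tx": 6, "ty": 0, "tz": 0, "roll": 0}
  ]
}}

```text
t: 7.05
eef_pos: [620.6, -62.2, 25.9]
tcp_rot: [-3.141, 0.003, 3.052]
ft_force: [4.2, 0.1, 5.8]
opening: 0.666
grip_force: 30.0
```

{"name": "step_arm", "arguments": {
  "moves": [
    {"tx": 2, "ty": 0, "tz": 0.2, "roll": 0},
    {"tx": 4, "ty": 0, "tz": 0.5, "roll": 0},
    {"tx": 6, "ty": 0, "tz": 0.8, "roll": 0},
    {"tx": 8, "ty": 0, "tz": 1.2, "roll": 0},
    {"tx": 10, "ty": 0, "tz": 1.8, "roll": 0}
  ]
}}

```text
t: 7.47
eef_pos: [612.4, -61.6, 25.3]
tcp_rot: [-3.141, 0.008, 3.052]
ft_force: [6.9, -1.8, 15.8]
opening: 0.664
grip_force: 30.0
```

Run:
```python
from h import *
for n in("w3","wrist"):
    pass
c=cam("wrist","g2"); s=env.state(); print(s["eef_pos"],s["ft_force"])
for k in blobs(c,"yellow",300): print(k.min(0),k.max(0),cv2.contourArea(k[:,None]))
p=s["eef_pos"]; a=s["tcp_rot"][2]; u=np.array([np.cos(a),np.sin(a),0]); C=p+[0,0,6]
g=cv2.cvtColor(c["pixels"],cv2.COLOR_BGR2HSV); roi=np.zeros(g.shape[:2],np.uint8); roi[150:262,215:300]=255
m=cv2.inRange(g,np.array((0,0,30)),np.array((180,90,110)))&roi
for k in cv2.findContours(m,0,1)[0]:
    if cv2.contourArea(k)>40: print("spot",cv2.boundingRect(k),cv2.contourArea(k))
for th in (0,10,20,30,40,50):
    t=np.radians(th)
    # axis (+tx face) tilts down as the top leans to +tx; up-dir of disc leans to +tx
    n=np.cos(t)*u-np.sin(t)*np.array([0,0,1]); v=np.sin(t)*u+np.cos(t)*np.array([0,0,1])
    print(th,"spot",proj(c,C+7*n).round(1),"top rims",proj(c,C+7*n+32*v).round(1),proj(c,C-7*n+32*v).round(1))
```

```text
[611.96861414 -61.56942498  25.18279645] [ 5.55086046 -0.97328228 13.44886461]
[201 215] [315 267] 5254.0
spot (242, 225, 32, 10) 219.0
0 spot [256.4 226.6] top rims [256.2 254. ] [256.2 280.3]
10 spot [256.4 225.9] top rims [256.2 241.7] [256.2 270.7]
20 spot [256.4 225.6] top rims [256.2 229.4] [256.2 259.5]
30 spot [256.4 225.7] top rims [256.2 217.7] [256.2 247.5]
40 spot [256.4 226.1] top rims [256.2 207. ] [256.2 235.1]
50 spot [256.5 226.9] top rims [256.3 197.9] [256.2 223.1]
```

Run:
```python
from h import *
d=cam("side")["pixels"][140:240,210:340]; cv2.imwrite("pics/g2b.png",np.hstack([cv2.imread("pics/g2.png")[150:300,130:390],cv2.resize(d,(195,150),interpolation=cv2.INTER_NEAREST)]))
```

```text
(no output)
```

View pics/g2b.png

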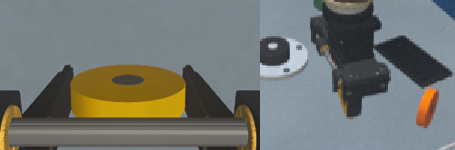

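The wrist crop shows the spacer still nearly upright with its face visible, so it slid rather than pivoted. The grip's torsional hold is stronger than the bench friction. I'll press somewhat harder while dragging, staying under 40 N.

{"name": "step_arm", "arguments": {
  "moves": [
    {"tx": 0, "ty": 0, "tz": 1.5, "roll": 0},
    {"tx": 0, "ty": 0, "tz": 2.5, "roll": 0},
    {"tx": 3, "ty": 0, "tz": 2.5, "roll": 0},
    {"tx": 6, "ty": 0, "tz": 2.5, "roll": 0}
  ]
}}

```text
t: 7.9
eef_pos: [607.0, -61.2, 23.8]
tcp_rot: [-3.141, 0.009, 3.052]
ft_force: [4.9, -1.9, 13.9]
opening: 0.664
grip_force: 30.0
```

```bash
cat > ang.py <<'E'
from h import *
c=cam("wrist"); s=env.state(); print(s["t"],s["eef_pos"].round(1),s["ft_force"].round(1),s["opening"]*95.1)
h=cv2.cvtColor(c["pixels"],cv2.COLOR_BGR2HSV); col=h[180:300,256]; v=c["pixels"][180:300,256]
y=(col[:,0]>15)&(col[:,0]<35)&(col[:,1]>100); print("yellow rows",[(180+i) for i in range(1,120) if y[i]!=y[i-1]])
print("brightness",v[25:100:2,2].tolist())
E
python3 ang.py
```

```text
7.95 [605.9 -61.1  23.4] [ 4.4 -1.  20.3] 63.15192525547961
yellow rows [224, 231, 238, 268]
brightness [120, 121, 121, 121, 122, 120, 120, 122, 123, 115, 115, 114, 115, 65, 62, 62, 69, 115, 115, 114, 114, 114, 111, 191, 204, 203, 203, 203, 203, 203, 206, 134, 70, 85, 108, 90, 110, 113]
```

{"name": "step_arm", "arguments": {
  "moves": [
    {"tx": 2.5, "ty": 0, "tz": 0, "roll": 0},
    {"tx": 5, "ty": 0, "tz": 0.5, "roll": 0},
    {"tx": 7.5, "ty": 0, "tz": 1, "roll": 0},
    {"tx": 10, "ty": 0, "tz": 1.5, "roll": 0}
  ]
}}

```text
t: 8.28
eef_pos: [594.7, -60.0, 20.3]
tcp_rot: [-3.141, 0.003, 3.052]
ft_force: [2.5, -2.0, 4.8]
opening: 0.668
grip_force: 30.0
```

```bash
python3 ang.py
```

```text
8.3333 [594.  -59.9  20. ] [ 2.2 -1.9  7.6] 63.291435210054736
yellow rows [242, 268]
brightness [122, 122, 123, 123, 123, 121, 122, 122, 123, 121, 121, 121, 121, 121, 121, 120, 121, 120, 148, 203, 202, 201, 201, 201, 202, 201, 201, 201, 201, 201, 204, 133, 72, 86, 107, 89, 110, 113]
```

{"name": "step_arm", "arguments": {
  "moves": [
    {"tx": 2.5, "ty": 0, "tz": 1.5, "roll": 0},
    {"tx": 5, "ty": 0, "tz": 3.2, "roll": 0},
    {"tx": 7.5, "ty": 0, "tz": 5.4, "roll": 0},
    {"tx": 9.5, "ty": 0, "tz": 7.6, "roll": 0},
    {"tx": 11.5, "ty": 0, "tz": 10, "roll": 0}
  ]
}}

```text
t: 8.75
eef_pos: [581.9, -58.6, 9.9]
tcp_rot: [-3.142, 0.0, 3.052]
ft_force: [-2.8, 0.0, 10.3]
opening: 0.664
grip_force: 30.0
```

```bash
python3 ang.py
```

```text
8.8 [581.3 -58.5   9.3] [-3.4 -1.2  6.5] 63.04364985132383
yellow rows [223, 268]
brightness [121, 123, 123, 122, 122, 122, 122, 123, 122, 196, 201, 200, 201, 201, 201, 201, 201, 201, 201, 200, 201, 201, 201, 177, 173, 172, 171, 172, 173, 173, 176, 118, 73, 85, 108, 90, 111, 113]
```

{"name": "step_arm", "arguments": {
  "moves": [
    {"tx": 1.5, "ty": 0, "tz": 2.5, "roll": 0},
    {"tx": 2.5, "ty": 0, "tz": 5, "roll": 0},
    {"tx": 3, "ty": 0, "tz": 7, "roll": 0},
    {"tx": 3, "ty": 0, "tz": 7.5, "roll": 0}
  ]
}}

```text
t: 9.13
eef_pos: [577.6, -58.1, 1.8]
tcp_rot: [3.141, -0.003, 3.052]
ft_force: [-7.3, 0.7, 11.4]
opening: 0.667
grip_force: 30.0
```

```bash
python3 ang.py
```

```text
9.1833 [577.6 -58.1   1.8] [-6.4  0.2 10.4] 63.188079173252625
yellow rows [211, 264, 296]
brightness [124, 124, 121, 170, 201, 198, 199, 198, 200, 199, 199, 199, 199, 199, 199, 200, 199, 199, 199, 198, 198, 199, 199, 199, 200, 201, 201, 200, 203, 132, 91, 80, 77, 86, 107, 91, 110, 113]
```

{"name": "step_arm", "arguments": {
  "moves": [
    {"tx": 0, "ty": 0, "tz": 0, "roll": 0},
    {"tx": 0, "ty": 0, "tz": 0, "roll": 0},
    {"tx": 0, "ty": 0, "tz": 0, "roll": 0},
    {"tx": 0, "ty": 0, "tz": 0, "roll": 0},
    {"tx": 0, "ty": 0, "tz": -5, "roll": 0},
    {"tx": 0, "ty": 0, "tz": -30, "roll": 0},
    {"tx": 0, "ty": 0, "tz": -60, "roll": 0},
    {"tx": 0, "ty": 0, "tz": -95, "roll": 0},
    {"tx": 0, "ty": 0, "tz": -120, "roll": 0},
    {"tx": 0, "ty": 0, "tz": -130, "roll": 0},
    {"tx": 0, "ty": 0, "tz": -130, "roll": 0},
    {"tx": 0, "ty": 0, "tz": -130, "roll": 0}
  ],
  "grip": 92
}}

```text
t: 10.18
eef_pos: [578.9, -58.3, 131.5]
tcp_rot: [3.141, 0.0, 3.052]
ft_force: [0.2, -0.6, -0.8]
opening: 0.967
grip_force: 0.0
```

Run:
```python
from h import *
for i in range(4): c=cam("wrist","r1")
s=env.state(); print(s["t"],s["eef_pos"],s["tcp_rot"])
h=cv2.cvtColor(c["pixels"],cv2.COLOR_BGR2HSV)
k=blobs(c,"yellow",800)[0]; print(k.min(0),k.max(0))
for z in (0,7,14): print(z,circ(c,k,z))
x,y,w,hh=cv2.boundingRect(k); roi=np.zeros(h.shape[:2],np.uint8); cv2.ellipse(roi,(x+w//2,y+hh//2),(w//4,hh//4),0,0,360,255,-1)
m=cv2.bitwise_not(cv2.inRange(h,np.array((15,140,90)),np.array((35,255,255))))&roi
for q in cv2.findContours(m,0,1)[0]:
    if cv2.contourArea(q)>30 and len(q)>5: e=cv2.fitEllipse(q); print(e,plane(c,e[0],14))
```

```text
10.3833 [578.55666595 -58.24365831 130.21641097] [ 3.14116113e+00 -2.65820312e-03  3.05173015e+00]
[224 153] [291 218]
0 (array([584.96207832, -58.05621506]), np.float64(66.42466364815641))
7 (array([583.03912917, -57.89012973]), np.float64(64.88082208126252))
14 (array([581.11618002, -57.7240444 ]), np.float64(63.33698051435902))
((257.572021484375, 186.44564819335938), (17.507402420043945, 18.16447639465332), 88.46405792236328) [581.49429725 -57.68319198  14.        ]
```

The spacer lies flat (the spot is round and the outer diameter reads about 64 mm) at (581.5, −57.7). Now I'll regrasp it across its width.

{"name": "step_arm", "arguments": {
  "moves": [
    {"tx": -1, "ty": 0, "tz": 25, "roll": 0},
    {"tx": -3, "ty": 0, "tz": 60, "roll": 0},
    {"tx": -3, "ty": 0, "tz": 95, "roll": 0},
    {"tx": -3, "ty": 0, "tz": 115, "roll": 0},
    {"tx": -3, "ty": 0, "tz": 124, "roll": 0},
    {"tx": -3, "ty": 0, "tz": 128, "roll": 0},
    {"tx": -3, "ty": 0, "tz": 128, "roll": 0},
    {"tx": -3, "ty": 0, "tz": 128, "roll": 0},
    {"tx": -3, "ty": 0, "tz": 128, "roll": 0}
  ]
}}

```text
t: 11.13
eef_pos: [582.8, -58.7, 5.1]
tcp_rot: [-3.141, 0.002, 3.052]
ft_force: [-0.2, 0.3, 0.2]
opening: 0.967
grip_force: 0.0
```

{"name": "step_arm", "arguments": {
  "moves": [
    {"tx": 0, "ty": 0, "tz": 0, "roll": 0},
    {"tx": 0, "ty": 0, "tz": 0, "roll": 0},
    {"tx": 0, "ty": 0, "tz": 0, "roll": 0},
    {"tx": 0, "ty": 0, "tz": 0, "roll": 0},
    {"tx": 0, "ty": 0, "tz": 0, "roll": 0},
    {"tx": 0, "ty": 0, "tz": 0, "roll": 0},
    {"tx": 0, "ty": 0, "tz": 0, "roll": 0},
    {"tx": 0, "ty": 0, "tz": 0, "roll": 0}
  ],
  "grip": 50
}}

```text
t: 11.8
eef_pos: [582.2, -58.6, 4.0]
tcp_rot: [3.142, 0.0, 3.052]
ft_force: [-1.2, 0.2, 4.6]
opening: 0.667
grip_force: 30.0
```

Run:
```python
from h import *
c=cam("wrist"); s=env.state(); print(s["t"],s["eef_pos"],s["grip_force"],s["opening"])
goto(547.5,133.8,90,3.052)
```

```text
11.85 [582.21691867 -58.62239931   4.00001645] 30.001056790351868 0.6651418793763749
t11.85 at [582.2 -58.6   4. ] yaw 3.052 -> tx 51.8 ty 188.5 tz -86.0 roll -0.000
```

{"name": "step_arm", "arguments": {
  "moves": [
    {"tx": 0, "ty": 0, "tz": -15, "roll": 0},
    {"tx": 0, "ty": 0, "tz": -45, "roll": 0},
    {"tx": 0, "ty": 15, "tz": -80, "roll": 0},
    {"tx": 0, "ty": 45, "tz": -100, "roll": 0},
    {"tx": 0, "ty": 80, "tz": -106, "roll": 0},
    {"tx": 0, "ty": 115, "tz": -106, "roll": 0},
    {"tx": 0, "ty": 150, "tz": -106, "roll": 0},
    {"tx": 0, "ty": 175, "tz": -106, "roll": 0},
    {"tx": 0, "ty": 188, "tz": -106, "roll": 0},
    {"tx": 0, "ty": 193, "tz": -106, "roll": 0},
    {"tx": 0, "ty": 193, "tz": -106, "roll": 0},
    {"tx": 0, "ty": 193, "tz": -106, "roll": 0}
  ]
}}

```text
t: 12.85
eef_pos: [599.3, 132.7, 109.6]
tcp_rot: [-3.141, -0.001, 3.051]
ft_force: [-0.2, -0.2, -1.0]
opening: 0.666
grip_force: 30.0
```

Run:
```python
from h import *
for i in range(5): c=cam("wrist","b1")
s=env.state(); print(s["t"],s["eef_pos"],s["tcp_rot"][2],s["grip_force"])
p=proj(c,[547.5,133.8,34]); print(p)
g=cv2.cvtColor(c["pixels"],cv2.COLOR_BGR2GRAY); roi=np.zeros_like(g); cv2.circle(roi,tuple(p.astype(int).tolist()),30,255,-1)
e=fit(c,cv2.inRange(g,110,255)&roi,p); print("black spot",e,plane(c,e[0],34))
# held spacer spot
k=blobs(c,"yellow",800)[0]; print("sp",k.min(0),k.max(0)); x,y,w,hh=cv2.boundingRect(k)
h=cv2.cvtColor(c["pixels"],cv2.COLOR_BGR2HSV); P=s["eef_pos"]+[0,0,10]; q=proj(c,P); roi[:]=0; cv2.circle(roi,tuple(q.astype(int).tolist()),22,255,-1)
m=cv2.bitwise_not(cv2.inRange(h,np.array((15,140,90)),np.array((35,255,255))))&roi
e=fit(c,m,q); print("held spot",q,e,plane(c,e[0],P[2])-s["eef_pos"])
goto(547.5,133.8,38.5,3.052)
```

```text
13.1 [599.53646027 132.57981789 109.86264641] 3.0504588492279994 29.999832808971405
[252.32463312 131.99948082]
black spot ((252.5472869873047, 132.2793731689453), (22.702505111694336, 23.093961715698242), 178.99537658691406) [547.73016608 133.9516636   34.        ]
sp [200 181] [315 267]
held spot [256.72525694 241.68520794] ((257.43963623046875, 240.54946899414062), (29.035072326660156, 31.307687759399414), 89.60193634033203) [-0.65271811  0.46053142 10.        ]
t13.10 at [599.5 132.6 109.9] yaw 3.050 -> tx 51.9 ty -3.5 tz 71.4 roll -0.002
```

{"name": "step_arm", "arguments": {
  "moves": [
    {"tx": 20, "ty": -1.5, "tz": 0, "roll": 0},
    {"tx": 40, "ty": -3, "tz": 0, "roll": 0},
    {"tx": 51, "ty": -3.8, "tz": 10, "roll": 0},
    {"tx": 51, "ty": -3.8, "tz": 30, "roll": 0},
    {"tx": 51, "ty": -3.8, "tz": 50, "roll": 0},
    {"tx": 51, "ty": -3.8, "tz": 60, "roll": 0},
    {"tx": 51, "ty": -3.8, "tz": 66, "roll": 0},
    {"tx": 51, "ty": -3.8, "tz": 68, "roll": 0},
    {"tx": 51, "ty": -3.8, "tz": 69, "roll": 0},
    {"tx": 51, "ty": -3.8, "tz": 69, "roll": 0},
    {"tx": 51, "ty": -3.8, "tz": 69, "roll": 0},
    {"tx": 51, "ty": -3.8, "tz": 69, "roll": 0}
  ]
}}

```text
t: 14.1
eef_pos: [548.6, 134.4, 41.5]
tcp_rot: [3.141, 0.001, 3.052]
ft_force: [-0.1, -0.0, -1.4]
opening: 0.668
grip_force: 30.0
```

Run:
```python
from h import *
for i in range(3): cam("side"); s=env.state(); print(s["eef_pos"].round(2),s["ft_force"].round(1))
goto(548.4,133.5,38,3.052)
```

```text
[548.59 134.45  41.41] [ 0.7 -0.3  0.2]
[548.51 134.43  41.3 ] [-0.3  0.5 -0.8]
[548.46 134.43  41.22] [ 0.1 -0.4 -0.5]
t14.25 at [548.5 134.4  41.2] yaw 3.052 -> tx -0.0 ty -0.9 tz 3.2 roll -0.000
```

{"name": "step_arm", "arguments": {
  "moves": [
    {"tx": 0, "ty": -0.4, "tz": 0.8, "roll": 0},
    {"tx": 0, "ty": -0.7, "tz": 1.6, "roll": 0},
    {"tx": 0, "ty": -0.7, "tz": 2.3, "roll": 0},
    {"tx": 0, "ty": -0.7, "tz": 2.8, "roll": 0},
    {"tx": 0, "ty": -0.7, "tz": 3.2, "roll": 0},
    {"tx": 0, "ty": -0.7, "tz": 3.2, "roll": 0},
    {"tx": 0, "ty": -0.7, "tz": 3.2, "roll": 0}
  ]
}}

```text
t: 14.83
eef_pos: [548.2, 133.7, 38.0]
tcp_rot: [3.142, 0.0, 3.052]
ft_force: [-2.1, -1.1, 5.3]
opening: 0.663
grip_force: 30.0
```

{"name": "step_arm", "arguments": {
  "moves": [
    {"tx": 0, "ty": 0, "tz": 0, "roll": 0},
    {"tx": 0, "ty": 0, "tz": 0, "roll": 0},
    {"tx": 0, "ty": 0, "tz": 0, "roll": 0},
    {"tx": 0, "ty": 0, "tz": 0, "roll": 0},
    {"tx": 0, "ty": 0, "tz": -10, "roll": 0},
    {"tx": 0, "ty": 0, "tz": -40, "roll": 0},
    {"tx": 0, "ty": 0, "tz": -75, "roll": 0},
    {"tx": 0, "ty": 0, "tz": -105, "roll": 0},
    {"tx": 0, "ty": 0, "tz": -115, "roll": 0},
    {"tx": 0, "ty": 0, "tz": -115, "roll": 0},
    {"tx": 0, "ty": 0, "tz": -115, "roll": 0}
  ],
  "grip": 92
}}

```text
t: 15.75
eef_pos: [548.1, 133.7, 152.7]
tcp_rot: [3.141, 0.001, 3.052]
ft_force: [-0.6, 0.9, -0.7]
opening: 0.967
grip_force: 0.0
```

```bash
cat > top.py <<'E'
from h import *
def spot_y(c,guess):
    h=cv2.cvtColor(c["pixels"],cv2.COLOR_BGR2HSV); q=proj(c,guess); roi=np.zeros(h.shape[:2],np.uint8); cv2.circle(roi,tuple(q.astype(int).tolist()),22,255,-1)
    m=cv2.bitwise_not(cv2.inRange(h,np.array((15,140,90)),np.array((35,255,255))))&roi
    e=fit(c,m,q); return e,plane(c,e[0],guess[2])
E
python3 - <<'E'
from top import *
for i in range(4): c=cam("wrist","b2")
s=env.state(); print(s["t"],s["eef_pos"])
print("spacer",spot_y(c,[547.7,134,48]))
k=blobs(c,"yellow",800)[0]; print(k.min(0),k.max(0),circ(c,k,48))
g=c["pixels"]; cv2.imwrite("pics/b2c.png",cv2.resize(g[130:290,170:350],None,fx=3.3,fy=3.3))
goto(548,190,140); goto(515,317.5,130)
E
```

```text
15.95 [547.68853568 133.59403349 151.2168458 ]
spacer (((257.6326599121094, 186.8525390625), (18.289377212524414, 19.185165405273438), 97.43830108642578), array([547.44521737, 134.37091224,  48.        ]))
[223 152] [292 219] (array([547.05282828, 134.41520536]), np.float64(63.04759115482796))
t15.95 at [547.7 133.6 151.2] yaw 3.052 -> tx 4.8 ty 56.2 tz 11.2 roll 0.000
t15.95 at [547.7 133.6 151.2] yaw 3.052 -> tx 49.1 ty 180.2 tz 21.2 roll 0.000
```

View pics/b2c.png

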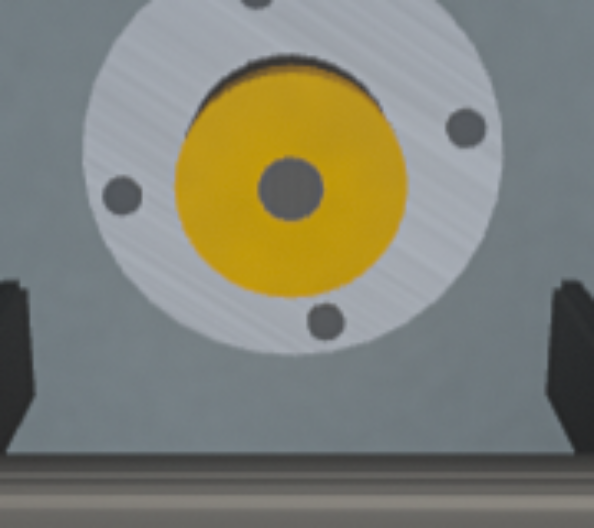

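The spacer sits squarely on the black cushion: its spot is at (547.4,134.4) and black measured (547.7,134.0). Next is the red cushion.

{"name": "step_arm", "arguments": {
  "moves": [
    {"tx": 8, "ty": 30, "tz": 0, "roll": 0},
    {"tx": 17, "ty": 65, "tz": 5, "roll": 0},
    {"tx": 27, "ty": 100, "tz": 10, "roll": 0},
    {"tx": 37, "ty": 135, "tz": 15, "roll": 0},
    {"tx": 45, "ty": 165, "tz": 20, "roll": 0},
    {"tx": 49, "ty": 180, "tz": 21, "roll": 0},
    {"tx": 49, "ty": 180, "tz": 21, "roll": 0},
    {"tx": 49, "ty": 180, "tz": 21, "roll": 0}
  ]
}}

```text
t: 16.62
eef_pos: [515.0, 317.6, 130.5]
tcp_rot: [-3.141, -0.002, 3.053]
ft_force: [-0.7, -1.3, -0.0]
opening: 0.965
grip_force: 0.0
```

Run:
```python
from top import *
for i in range(5): c=cam("wrist")
s=env.state(); print(s["t"],s["eef_pos"],s["qvel"].round(3))
g=cv2.cvtColor(c["pixels"],cv2.COLOR_BGR2GRAY); p=proj(c,[515,317.5,24]); roi=np.zeros_like(g); cv2.circle(roi,tuple(p.astype(int).tolist()),22,255,-1)
e=fit(c,cv2.inRange(g,0,62)&roi,p); P=plane(c,e[0],24); print(e,P)
k=blobs(c,"red",800)[0]; print(circ(c,k,24))
goto(P[0],P[1],5,3.052)
```

```text
16.8667 [515.97768381 316.2679643  131.69998048] [ 0.003 -0.002 -0.003  0.001  0.002  0.003]
((257.6417541503906, 184.6409454345703), (16.790414810180664, 17.585002899169922), 83.62145233154297) [515.14982379 317.09614068  24.        ]
(array([514.0910802 , 317.37651697]), np.float64(63.26619955354902))
t16.87 at [516.  316.3 131.7] yaw 3.050 -> tx 0.9 ty 0.7 tz 126.7 roll -0.002
```

{"name": "step_arm", "arguments": {
  "moves": [
    {"tx": 0.9, "ty": 0.7, "tz": 25, "roll": 0},
    {"tx": 0.9, "ty": 0.7, "tz": 60, "roll": 0},
    {"tx": 0.9, "ty": 0.7, "tz": 95, "roll": 0},
    {"tx": 0.9, "ty": 0.7, "tz": 115, "roll": 0},
    {"tx": 0.9, "ty": 0.7, "tz": 123, "roll": 0},
    {"tx": 0.9, "ty": 0.7, "tz": 125, "roll": 0},
    {"tx": 0.9, "ty": 0.7, "tz": 125, "roll": 0},
    {"tx": 0.9, "ty": 0.7, "tz": 125, "roll": 0},
    {"tx": 0.9, "ty": 0.7, "tz": 125, "roll": 0}
  ]
}}

```text
t: 17.62
eef_pos: [515.5, 318.4, 8.2]
tcp_rot: [3.14, 0.002, 3.052]
ft_force: [-0.0, 0.7, -0.2]
opening: 0.967
grip_force: 0.0
```

{"name": "step_arm", "arguments": {
  "moves": [
    {"tx": 0, "ty": 0, "tz": 0, "roll": 0},
    {"tx": 0, "ty": 0, "tz": 0, "roll": 0},
    {"tx": 0, "ty": 0, "tz": 0, "roll": 0},
    {"tx": 0, "ty": 0, "tz": 0, "roll": 0},
    {"tx": 0, "ty": 0, "tz": 0, "roll": 0},
    {"tx": 0, "ty": 0, "tz": 0, "roll": 0},
    {"tx": 0, "ty": 0, "tz": 0, "roll": 0},
    {"tx": 0, "ty": 0, "tz": 0, "roll": 0}
  ],
  "grip": 50
}}

```text
t: 18.28
eef_pos: [514.8, 318.2, 6.8]
tcp_rot: [3.141, 0.0, 3.052]
ft_force: [-0.2, 0.3, 3.3]
opening: 0.668
grip_force: 30.0
```

Run:
```python
from h import *
cam("side"); s=env.state(); print(s["t"],s["eef_pos"],s["grip_force"],s["opening"])
goto(600,134,125,3.052)
```

```text
18.3333 [514.78034659 318.16511656   6.78947808] 30.00059723854065 0.6690988128226398
t18.33 at [514.8 318.2   6.8] yaw 3.052 -> tx -101.4 ty -175.8 tz -118.2 roll -0.000
```

{"name": "step_arm", "arguments": {
  "moves": [
    {"tx": 0, "ty": 0, "tz": -15, "roll": 0},
    {"tx": 0, "ty": 0, "tz": -50, "roll": 0},
    {"tx": 0, "ty": 0, "tz": -85, "roll": 0},
    {"tx": -10, "ty": -18, "tz": -110, "roll": 0},
    {"tx": -27, "ty": -46, "tz": -118, "roll": 0},
    {"tx": -45, "ty": -77, "tz": -118, "roll": 0},
    {"tx": -63, "ty": -108, "tz": -118, "roll": 0},
    {"tx": -80, "ty": -138, "tz": -118, "roll": 0},
    {"tx": -93, "ty": -162, "tz": -118, "roll": 0},
    {"tx": -101, "ty": -176, "tz": -118, "roll": 0},
    {"tx": -101, "ty": -176, "tz": -118, "roll": 0},
    {"tx": -101, "ty": -176, "tz": -118, "roll": 0}
  ]
}}

```text
t: 19.33
eef_pos: [599.6, 133.2, 124.3]
tcp_rot: [3.142, -0.001, 3.05]
ft_force: [-0.5, -0.6, -0.4]
opening: 0.667
grip_force: 30.0
```

Run:
```python
from top import *
for i in range(5): c=cam("wrist")
s=env.state(); print(s["t"],s["eef_pos"],s["tcp_rot"][2],s["grip_force"])
e,P=spot_y(c,[547.5,134.2,48]); print("spacer",e,P)
g=cv2.cvtColor(c["pixels"],cv2.COLOR_BGR2GRAY); G=s["eef_pos"]+[0,0,17.2]; p=proj(c,G); roi=np.zeros_like(g); cv2.circle(roi,tuple(p.astype(int).tolist()),24,255,-1); roi[262:]=0
e=fit(c,cv2.inRange(g,0,62)&roi,p); o=plane(c,e[0],G[2])-s["eef_pos"]; print("held",p,e,o)
goto(P[0]-o[0],P[1]-o[1],58,3.052)
```

```text
19.5833 [599.15582941 134.80178352 124.6481397 ] 3.0531001162135376 29.99990075826645
spacer ((250.11447143554688, 132.2755889892578), (22.284622192382812, 22.45616912841797), 3.5623722076416016) [547.19338966 134.36599624  48.        ]
held [256.28664748 247.71121645] ((257.4746398925781, 248.11892700195312), (27.78236198425293, 31.878480911254883), 89.09011840820312) [ 0.29603489  0.61348545 17.2       ]
t19.58 at [599.2 134.8 124.6] yaw 3.053 -> tx 52.0 ty -5.7 tz 66.6 roll 0.001
```

{"name": "step_arm", "arguments": {
  "moves": [
    {"tx": 20, "ty": -2, "tz": 0, "roll": 0},
    {"tx": 40, "ty": -4, "tz": 0, "roll": 0},
    {"tx": 52, "ty": -5.7, "tz": 10, "roll": 0},
    {"tx": 52, "ty": -5.7, "tz": 30, "roll": 0},
    {"tx": 52, "ty": -5.7, "tz": 48, "roll": 0},
    {"tx": 52, "ty": -5.7, "tz": 58, "roll": 0},
    {"tx": 52, "ty": -5.7, "tz": 63, "roll": 0},
    {"tx": 52, "ty": -5.7, "tz": 65, "roll": 0},
    {"tx": 52, "ty": -5.7, "tz": 66, "roll": 0},
    {"tx": 52, "ty": -5.7, "tz": 66, "roll": 0},
    {"tx": 52, "ty": -5.7, "tz": 66, "roll": 0},
    {"tx": 52, "ty": -5.7, "tz": 66, "roll": 0}
  ]
}}

```text
t: 20.58
eef_pos: [547.6, 132.8, 59.2]
tcp_rot: [3.141, 0.001, 3.052]
ft_force: [0.4, 0.1, -0.1]
opening: 0.671
grip_force: 30.0
```

Run:
```python
from h import *
for i in range(3): cam("side"); s=env.state(); print(s["eef_pos"].round(2),s["ft_force"].round(1))
goto(547.0,133.75,54.8,3.052)
```

```text
[547.5  132.8   59.13] [ 0.4  0.6 -0.3]
[547.47 132.79  59.07] [ 0.1  0.2 -1.1]
[547.42 132.79  58.97] [-0.   0.5 -0.3]
t20.73 at [547.4 132.8  59. ] yaw 3.052 -> tx 0.5 ty 0.9 tz 4.2 roll -0.000
```

{"name": "step_arm", "arguments": {
  "moves": [
    {"tx": 0.3, "ty": 0.5, "tz": 0.8, "roll": 0},
    {"tx": 0.5, "ty": 0.9, "tz": 1.6, "roll": 0},
    {"tx": 0.5, "ty": 0.9, "tz": 2.4, "roll": 0},
    {"tx": 0.5, "ty": 0.9, "tz": 3.0, "roll": 0},
    {"tx": 0.5, "ty": 0.9, "tz": 3.5, "roll": 0},
    {"tx": 0.5, "ty": 0.9, "tz": 3.9, "roll": 0},
    {"tx": 0.5, "ty": 0.9, "tz": 4.2, "roll": 0},
    {"tx": 0.5, "ty": 0.9, "tz": 4.2, "roll": 0}
  ]
}}

```text
t: 21.4
eef_pos: [546.9, 133.7, 54.8]
tcp_rot: [3.142, 0.0, 3.052]
ft_force: [-1.6, -0.2, 4.0]
opening: 0.667
grip_force: 30.0
```

{"name": "step_arm", "arguments": {
  "moves": [
    {"tx": 0, "ty": 0, "tz": 0, "roll": 0},
    {"tx": 0, "ty": 0, "tz": 0, "roll": 0},
    {"tx": 0, "ty": 0, "tz": 0, "roll": 0},
    {"tx": 0, "ty": 0, "tz": 0, "roll": 0},
    {"tx": 0, "ty": 0, "tz": -10, "roll": 0},
    {"tx": 0, "ty": 0, "tz": -40, "roll": 0},
    {"tx": 0, "ty": 0, "tz": -75, "roll": 0},
    {"tx": 0, "ty": 0, "tz": -105, "roll": 0},
    {"tx": 0, "ty": 0, "tz": -120, "roll": 0},
    {"tx": 0, "ty": 0, "tz": -120, "roll": 0},
    {"tx": 0, "ty": 0, "tz": -120, "roll": 0}
  ],
  "grip": 92
}}

```text
t: 22.32
eef_pos: [546.9, 133.8, 175.4]
tcp_rot: [3.141, 0.002, 3.052]
ft_force: [0.3, 0.0, -0.2]
opening: 0.963
grip_force: 0.0
```

Run:
```python
from top import *
for i in range(5): c=cam("wrist")
s=env.state(); print(s["t"],s["eef_pos"])
g=cv2.cvtColor(c["pixels"],cv2.COLOR_BGR2GRAY); p=proj(c,[547.3,134.3,72]); roi=np.zeros_like(g); cv2.circle(roi,tuple(p.astype(int).tolist()),20,255,-1)
e=fit(c,cv2.inRange(g,0,62)&roi,p); print("red",e,plane(c,e[0],72)); k=blobs(c,"red",800)[0]; print(circ(c,k,72))
D=cam("side")["pixels"][120:200,180:260]; D=cv2.resize(D,(400,400),interpolation=cv2.INTER_CUBIC)
W=cv2.resize(c["pixels"][120:280,178:338],(400,400)); cv2.imwrite("pics/fin.png",np.hstack([W,D]))
```

```text
22.5667 [546.44109419 133.6496297  173.31274183]
red ((257.73175048828125, 188.55374145507812), (16.82087516784668, 17.65250015258789), 94.94934844970703) [547.27789231 134.41222519  72.        ]
(array([546.65007044, 134.53227035]), np.float64(62.77519572207288))
```

View pics/fin.png

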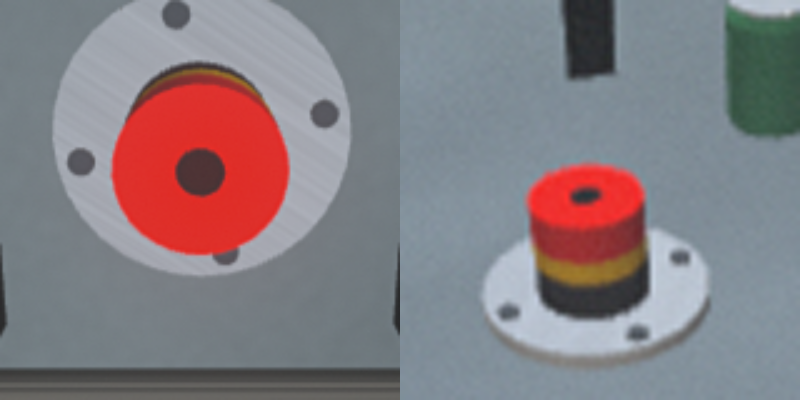

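The stack is flush: red's spot is at (547.3,134.4), the spacer at (547.3,134.4) and black at (547.7,134.0), with the gripper clear above. I'm handing the job in.

```bash
python3 -c "
from cell import env
print(env.job_done())"
```

```text
the job is handed in; nothing more can be done
None
```

The job is handed in at about 22.6 s: the spacer was laid flat, released and regrasped, and black, yellow and red now stand as one stack, centred to within about 0.6 mm by the wrist camera; no verdict was returned.

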